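# Lock the board holder's sliding jaw with its index pin

### The job

Close the sliding jaw of the board holder onto the circuit board and lock it there: take the index pin from the block, put it into the guide bush on the sliding jaw, and with the tip resting lightly on the strip below slide the jaw towards the board until you feel the pin drop into the hidden hole. Push the pin fully home, so that its knob sits down on the bush, and let go. Be gentle: never force the pin against the strip, and leave the other things on the bench alone.

Things in the scene. Friction and masses are not known exactly. Their poses are not given: they have to be found in the camera images.
- holder: circuit board holder, fixed to the bench: aluminium base plate 110 x 360 x 10 mm with a raised rail along its middle. Origin: centre of the underside; y runs along the rail from the sliding jaw's end to the far jaw's end (+y). The far jaw, clamped near the +y end in another place each time, already grips one edge of a green circuit board (80 x 96 mm, level, 83 mm above the bench).
- rail (a point): point on the holder, mid-length, on the rail's middle line, 30 mm above the bench: the top of the flat steel index strip that belongs to the far jaw, lies in the rail and runs on below the sliding jaw. The strip has one round hole, 12 mm wide, 18 mm deep, on this middle line. Its place along the rail changes with the far jaw's and is always covered by the sliding jaw's shoe: it cannot be seen.
- jaw (a joint): travel of the sliding jaw in m: 0 = farthest from the far jaw, grows as it moves along the holder's +y towards the board, at most 0.075. It slides with about 2 N of friction and stays put. Starts at 0 to 0.016; the hidden hole comes under the bush somewhere from 0.028 to 0.062. About 6 mm past the hole the board's edge meets the bottom of the jaw's groove and stops the jaw.
- jaw_top (a point): point on the sliding jaw, middle of its upright's top edge, 94 mm above the bench. The jaw: an aluminium shoe 56 x 112 mm astride the rail, its top 41 mm above the bench, with a cross upright 100 mm wide, 10 mm thick, 65 mm from the bush axis on the board's side. The upright has a level groove, 12 mm deep, facing the board; with pin and hole in line the board's edge is about half-way into it.
- bush (a point): centre of the mouth of the guide bush on the sliding jaw, 53 mm above the bench; moves with the jaw, axes as the holder's (y along the rail to the board). A steel collar 24 mm outside, standing 12 mm above the shoe; its upright bore, 11.5 mm wide, goes through bush and shoe (20 mm), ending 3 mm above the strip.
- pin_mid (a point): middle (half-way up) of the index pin: steel, 65 mm long, about 75 g, z up to its round knurled knob (24 mm wide, 28 mm tall, the lowest 4 mm 20 mm wide). Shank 10 mm thick, 37 mm long. Stands tip down in one of the three holes of the grey block. The knob's top is 32.5 mm above this point. Home, this point is 48.5 mm above the bench; with the tip on the strip beside the hole, 62.5 mm.
- pin_seat (a point): centre of the underside of the index pin's knob, on the pin's axis, 4.5 mm above the pin's middle; 55 mm above the bench at the start; fully home it meets the bush's mouth. Shank, bush and strip are smooth, lightly oiled steel (friction about 0.2).
- pin_tip (a point): end of the index pin's shank, 32.5 mm below the pin's middle; tapered over 3 mm to 6 mm wide. At the start 27 mm deep in the block's hole.
- block: grey block 165 x 56 mm, 45 mm tall, fixed to the bench; three holes 55 mm apart along its x axis hold, in any order, the index pin, a nut driver and a scriber. Origin: centre of its underside.
- driver_mid (a point): middle of a small black nut driver, 82 mm long and 15 mm wide, standing in another hole of the block, 55 or 110 mm from the pin (bystander).
- scriber_mid (a point): middle of an aluminium scriber, a plain rod 75 mm long and 9.6 mm wide, standing in another hole of the block, 55 or 110 mm from the pin (bystander).
- solder_reel: solder reel standing on its flange, 60 mm across, 50 mm tall (bystander); origin: centre of its underside.
- meter: hand-held multimeter lying on its back, 180 x 85 x 36 mm (bystander); origin: centre of its underside.
- flux: small flux bottle, 36 mm across, 75 mm tall (bystander); origin: centre of its underside.
- screwdriver: screwdriver 170 mm long lying on the bench (bystander).
- heatsink: finned heat sink 50 x 40 x 28 mm (bystander); origin: centre of its underside.
- parts_box: open parts box 110 x 75 x 30 mm (bystander); origin: centre of its underside.

How it is judged:
By the outcome, as a careful person would: the job done as asked, in the order asked, and still so for the second after the job is handed in, with the robot touching nothing.
It also fails if it takes over 58 s, if anything falls off the work surface, if the arm or the gripper's body presses on something with over 40 N, if the wrist force passes 120 N, or if a joint passes its speed limit or range.

### The arm

A 7-joint arm with a two-finger parallel gripper is mounted at the origin on the work surface. World frame = base frame: x ahead of the robot, y to its left, z up, the work surface at z = 0. Lengths are in m, angles in rad, forces in N, time in s.
With the tool pointing down it reaches from about 0.425 to 0.925 m from the base axis. Payload 6.8 kg.
Tool frame: the origin (TCP) lies on the centre line of the jaws, within the pads' length; the fingertips stand 11 mm ahead of it and the grasp point (between the pads) lies 8 mm behind it; z points along the fingers, y is the line along which they close (so a half turn about z gives the same grasp; the last joint's range is limited). The gripper opens to 85 mm and grips with 20 to 120 N. Pads are 22 mm wide; open, the fingers measure 114 mm over their backs; the gripper's body (76 mm by 85 mm) begins 54 mm behind the grasp point. The pads swing forward as they close: fully open they stand 13 mm farther back than shut.
Start: joints at [-1.416, 0.477, 0.022, 1.555, -0.011, 1.109, -0.083], TCP at [0.175, 0.652, 0.242] pointing down, gripper open.
Joint ranges: [-2.96, 2.96], [-0.34, 2.1], [-1.41, 1.46], [0.24, 2.44], [-1.37, 4.51], [0.17, 1.92], [-2.96, 2.96]. Speed limits (rad/s): [2.39, 2.39, 3.14, 3.14, 3.14, 3.14, 3.14].

### API

Orientations are given as a 3x3 rotation matrix whose columns are the frame's x, y, z axes.
In Python, from cell import get_state, optics, ticket gives the robot as it stands.
- The arm moves only by the tool servo_tool, never from a script. Its argument "rows" is a list of rows, each a list of 6 numbers: the shift along the world's x, y, z normalised to -1 to 1, where 1 is 3 cm, then the turn, a rotation vector about the world's x, y, z normalised to -1 to 1, where 1 is 5 degrees. A call has 1 to 5 rows; each row shifts and turns the commanded pose from where the row before left it; what a row does not reach is not made up. A row lasts 1/10 s, in which the tool goes at most 50 mm and 8.59 degrees, less where a joint would pass 70% of its speed; a pose out of reach is approached as far as the arm can. A call with a number of a shift or a turn outside -1 to 1 is refused whole. A call with a gripper value outside its range is refused whole. "gripper" is the closure, from -1 (fully open) to 1 (shut), set as the call begins (left out, the last holds). The fingers move at their own pace and stop on an object; the grip force is fixed at half the most. Time passes only in rows, so rows that do not move let the fingers close. It gives the time, the measured TCP pose, the force, the opening and the grip force at its end, in the units of the state.
- get_state(): the state, without advancing time (a new reading comes with each control period).
- optics.read_camera(name): name is "scene" or "top"; returns the picture (400x640x3 uint8, blue, green, red); there is no depth.
- optics.camera_model(name): a dict with "K" (3x3 intrinsics, pixels), "rvec" (rotation vector, rad) and "tvec" (3), from world to camera coordinates, as OpenCV has them. Camera axes: x right, y down, z forward; pixel columns grow to the right and rows downward; lengths in m; the calibration is good to about 2 mm. A picture is of the moment at which its call begins. camera_model takes no time and is no camera call.
- ticket.sign_off(): hands the job in; it is judged then, once.
The state is a dict: "t": time; "joints": joint angles; "joint_velocities": joint speeds; "joint_efforts": joint torques, N m; "tool_pos": TCP position; "tcp_rot": TCP orientation; "force": force on the tool from outside, world axes, zero at the start; "ft_torque": the same for the moment, N m; "opening": finger opening in m; "grip_force": force on a finger pad.
Only numpy, scipy, OpenCV 4.12 (cv2) and the standard library are available. Lean on these libraries where they do the work, as an engineer would, in place of code of your own. Each camera call takes 0.05 s, during which the arm holds its last target. There are 200 camera calls.

## Working session

There is one attempt and no reset: what is moved stays moved. The work goes in short steps, Python scripts to look and compute and a tool call to move; the robot and the scene stay as the last step left them, time stands still between calls to the robot, and variables do not carry over. Pictures are saved under pics/ and viewed, at most 10 in all, crops included, and the job is handed in when it is done.

Besides the shell and the picture viewer there is one more tool, called after "Call:" by a JSON object that holds its "name" and its "arguments", one argument or row to a line. servo_tool: Moves the arm, as the interface text tells. Its arguments: {"type":"object","properties":{"rows":{"type":"array"},"gripper":{"type":"number"}},"required":["rows"]}

```bash
ls; mkdir -p pics
cat > h.py <<'E'
import numpy as np, cv2
from cell import get_state, optics, ticket
def cam(n):
    m=optics.camera_model(n); R=cv2.Rodrigues(np.array(m["rvec"],float))[0]
    return np.array(m["K"],float),R,np.array(m["tvec"],float).ravel()
def ray(n,uv):
    K,R,t=cam(n); d=R.T@np.linalg.inv(K)@np.array([uv[0],uv[1],1.]); return -R.T@t,d
def onz(n,uv,z):
    c,d=ray(n,uv); return c+d*(z-c[2])/d[2]
def proj(n,p):
    K,R,t=cam(n); q=K@(R@np.array(p,float)+t); return q[:2]/q[2]
E
python3 - <<'E'
from h import *
for n in("scene","top"):
    cv2.imwrite(f"pics/{n}0.png",optics.read_camera(n)); K,R,t=cam(n); print(n,K[0,0],(-R.T@t).round(3),R[2].round(3))
s=get_state(); print(s["t"],s["tool_pos"],s["tcp_rot"],s["force"],s["opening"])
E
```

```text
pics
scene 443.14943557126236 [ 0.957 -0.644  0.96 ] [-0.344  0.574 -0.743]
top 467.4613409722358 [0.347 0.012 1.299] [ 0.179  0.014 -0.984]
0.1 [0.17526395 0.65131584 0.24145382] [[-9.65665940e-01  2.59786851e-01 -2.91319782e-04]
 [ 2.59786976e-01  9.65664582e-01 -1.62543183e-03]
 [-1.40948621e-04 -1.64530524e-03 -9.99998637e-01]] [ 0.32487263  0.08448591 -0.12428534] 0.08538724756397838
```

View pics/scene0.png

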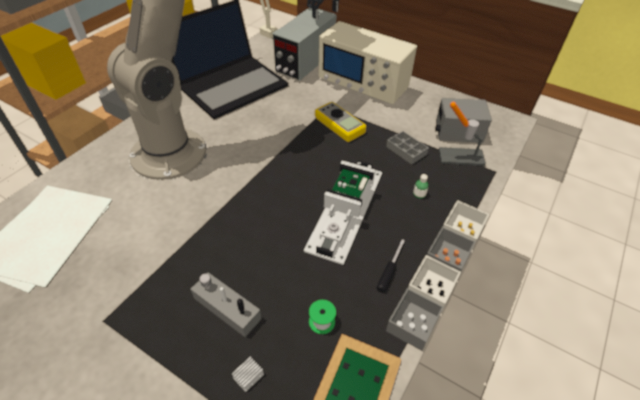

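View pics/top0.png

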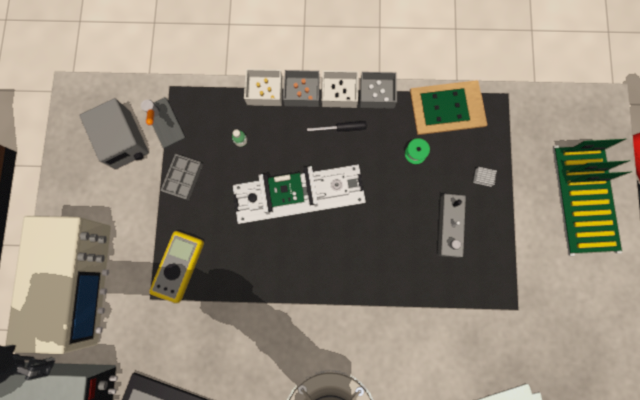

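The scene view shows the grey block with the pin's wide knob at about (206,281), the scriber in the middle and the black driver at (241,306). In the top view the knob is at about (456,244), the bush at about (337,184) and the board at about (287,190). I'll zoom in for exact pixels.

Run:
```python
from h import *
t=cv2.imread("pics/top0.png"); s=cv2.imread("pics/scene0.png")
r=lambda im,x,y,w,h,W,H:cv2.resize(im[y:y+h,x:x+w],(W,H),interpolation=cv2.INTER_CUBIC)
a=r(t,300,155,80,60,400,300); b=r(t,425,185,80,80,300,300)
c=r(s,295,150,100,75,400,300); d=r(s,180,265,80,60,400,300)
cv2.imwrite("pics/z.png",np.vstack([np.hstack([a,r(t,425,185,80,60,400,300)*1]),np.hstack([c,d])])); cv2.imwrite("pics/z2.png",b)
# predictions
for n,uv,z in(("top",(456,244),.083),("top",(337,184),.053),("top",(456,203),.06)):
    print(onz(n,uv,z).round(4))
print(proj("scene",onz("top",(456,244),.083)),proj("scene",onz("top",(337,184),.053)))
```

```text
[ 0.4565 -0.3157  0.083 ]
[ 0.6139 -0.0044  0.053 ]
[ 0.5685 -0.3244  0.06  ]
[204.61552327 277.35075002] [333.41749606 225.53071275]
```

View pics/z.png

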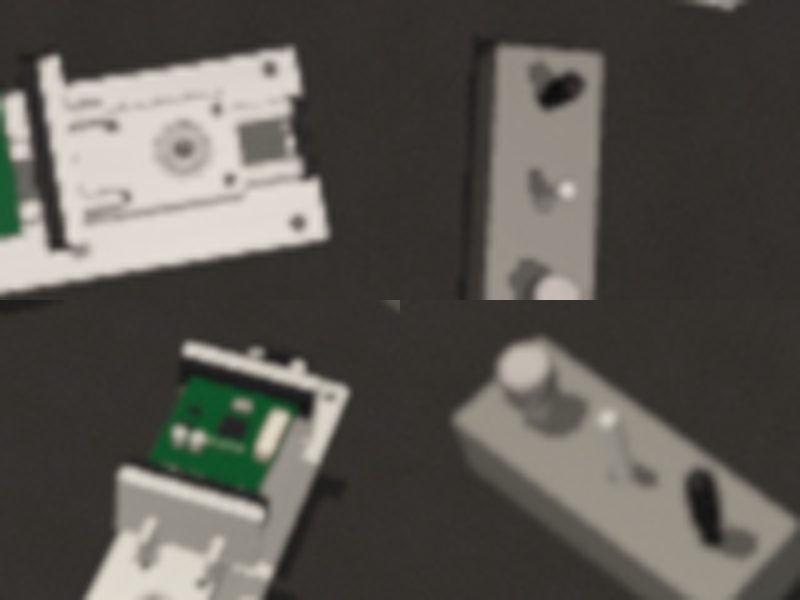

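The zoom shows the bush ring centred at top-image pixel (336.6,185). The knob is at the block's lower end in the top view, and at scene pixel (205.4,278.6). Next I'll refine the knob, bush and rail direction.

Run:
```python
from h import *
t=cv2.imread("pics/top0.png"); s=cv2.imread("pics/scene0.png")
g=cv2.cvtColor(t,6); gs=cv2.cvtColor(s,6)
def blob(g,c,r,th):
    x,y=c; m=(g[y-r:y+r+1,x-r:x+r+1]>th).astype(np.uint8); n,l,st,ce=cv2.connectedComponentsWithStats(m)
    return [(st[i].tolist(),(ce[i]+[x-r,y-r]).round(2)) for i in range(1,n) if st[i][4]>5]
print(g[244,444:470],g[234:256,456]); 
for th in(170,180): print(th,blob(g,(456,244),9,th))
print(gs[279,195:220])
for th in(150,165): print(th,blob(gs,(206,279),9,th))
# base plate edge
pts=[]
for u in range(245,358):
    col=g[195:235,u]; k=np.where(col>120)[0]
    if len(k): pts.append((u,195+k[-1]+.5))
p=np.array(pts); v=cv2.fitLine(p.astype(np.float32),cv2.DIST_HUBER,0,.01,.01).ravel()
A=onz("top",v[2:]-v[:2]*50,.01);B=onz("top",v[2:]+v[:2]*50,.01); d=(A-B)[:2]; print("holder y dir",d/np.linalg.norm(d),np.degrees(np.arctan2(d[1],d[0])))
# upright top edge, z .094
cb=g[178:193,329:345].astype(float); print(cb.astype(int))
print("bush",onz("top",(336.6,185),.053))
print("scope",onz("top",(78,220),.15),onz("top",(78,345),.15),proj("top",(.175,.65,.24)))
```

```text
[148 147 146 128  97  83  71  94 154 185 189 189 190 189 187 185 166 142
 134 102  59  49  49  48  49  47] [145 145 145 146 145 144 164 187 190 190 190 190 190 184 162 134 146 148
 148 148 147 138]
170 [([6, 6, 7, 7, 43], array([456.12, 243.88]))]
180 [([6, 6, 7, 7, 36], array([456.03, 243.92]))]
[ 50  51  51  68 113 158 181 187 187 188 188 188 183 167 133 105 120 139
 145 144 140 132 115  93  70]
150 [([3, 4, 10, 8, 62], array([204.45, 277.6 ]))]
165 [([4, 5, 8, 7, 50], array([204.42, 277.78]))]
holder y dir [-0.1907563   0.98163742] 100.99692430645403
[[216 217 217 217 216 212 205 201 202 209 216 217 215 202 189 204]
 [217 218 217 212 205 197 180 166 166 186 202 210 216 216 215 217]
 [217 217 214 201 183 179 175 166 165 172 181 197 214 218 219 219]
 [217 214 206 193 179 177 182 181 183 183 180 189 205 215 219 219]
 [216 206 191 184 181 180 175 168 171 180 181 175 187 208 218 219]
 [215 199 178 180 179 170 146 136 134 155 177 173 177 204 218 219]
 [216 203 186 182 180 158 114 111 115 140 170 177 180 202 215 218]
 [216 204 186 180 176 160 121 106 110 146 176 178 181 200 214 219]
 [215 202 184 172 168 173 159 146 152 172 180 176 183 202 216 220]
 [216 207 192 178 168 173 181 183 184 181 170 174 190 206 219 221]
 [217 216 208 192 177 167 175 179 176 168 170 187 203 214 220 219]
 [218 218 214 206 195 184 177 171 172 182 190 202 215 220 220 210]
 [218 218 218 216 209 203 199 196 199 204 205 211 219 220 218 193]
 [219 219 219 219 218 218 214 210 214 219 219 220 220 220 219 194]
 [218 218 218 219 219 219 219 219 220 221 221 221 221 221 219 207]]
bush [ 0.61107279 -0.00335631  0.053     ]
scope [0.48505125 0.63918276 0.15      ] [0.18682544 0.60259348 0.15      ] [ 34.03557824 355.34698582]
```

Call:
{"name": "servo_tool", "arguments": {
  "rows": [
    [0.9,-0.8,0.3,0,0,0],
    [0.9,-0.8,0.3,0,0,0],
    [0.9,-0.8,0.3,0,0,0],
    [0.9,-0.8,0,0,0,0],
    [0.9,-0.8,0,0,0,0]
  ]
}}

```text
t: 0.6
tool_pos: [0.3113, 0.5307, 0.2693]
tcp_rot: [[-0.966, 0.26, -0.0], [0.26, 0.966, -0.0], [0.0, -0.0, -1.0]]
force: [0.9, 0.7, 0.5]
opening: 0.0852
grip_force: 0.0
```

Call:
{"name": "servo_tool", "arguments": {
  "rows": [
    [0.42,-0.95,0,0,0,0],
    [0.42,-0.95,0,0,0,0],
    [0.42,-0.95,0,0,0,0],
    [0.42,-0.95,0,0,0,0],
    [0.42,-0.95,0,0,0,0]
  ]
}}

```text
t: 1.1
tool_pos: [0.3736, 0.3878, 0.269]
tcp_rot: [[-0.966, 0.26, -0.0], [0.26, 0.966, -0.001], [0.0, -0.001, -1.0]]
force: [0.5, 0.4, -0.3]
opening: 0.0853
grip_force: 0.0
```

Call:
{"name": "servo_tool", "arguments": {
  "rows": [
    [0.42,-0.95,0,0,0,0],
    [0.42,-0.95,0,0,0,0],
    [0.42,-0.95,0,0,0,0],
    [0.42,-0.95,0,0,0,0],
    [0.42,-0.95,0,0,0,0]
  ]
}}

```text
t: 1.6
tool_pos: [0.4365, 0.2455, 0.2691]
tcp_rot: [[-0.966, 0.26, -0.0], [0.26, 0.966, -0.0], [0.0, -0.0, -1.0]]
force: [0.1, 0.1, -0.6]
opening: 0.0854
grip_force: 0.0
```

Call:
{"name": "servo_tool", "arguments": {
  "rows": [
    [0.42,-0.95,0,0,0,0],
    [0.42,-0.95,0,0,0,0],
    [0.42,-0.95,0,0,0,0],
    [0.42,-0.95,0,0,0,0],
    [0.42,-0.95,0,0,0,0]
  ]
}}

```text
t: 2.1
tool_pos: [0.4994, 0.1031, 0.2691]
tcp_rot: [[-0.966, 0.26, -0.001], [0.26, 0.966, -0.0], [0.0, -0.0, -1.0]]
force: [0.4, 0.6, -0.5]
opening: 0.0855
grip_force: 0.0
```

Call:
{"name": "servo_tool", "arguments": {
  "rows": [
    [-0.1,-0.95,0,0,0,0],
    [-0.1,-0.95,0,0,0,0],
    [-0.1,-0.95,0,0,0,0],
    [-0.1,-0.95,0,0,0,0],
    [-0.1,-0.95,0,0,0,0]
  ]
}}

```text
t: 2.6
tool_pos: [0.4838, -0.0393, 0.2691]
tcp_rot: [[-0.966, 0.26, -0.001], [0.26, 0.966, 0.0], [0.001, -0.0, -1.0]]
force: [0.3, 0.0, 0.2]
opening: 0.0856
grip_force: 0.0
```

Call:
{"name": "servo_tool", "arguments": {
  "rows": [
    [-0.1,-0.95,0,0,0,0],
    [-0.1,-0.95,0,0,0,0],
    [-0.1,-0.95,0,0,0,0],
    [-0.1,-0.95,0,0,0,0],
    [-0.1,-0.95,0,0,0,0]
  ]
}}

```text
t: 3.1
tool_pos: [0.4688, -0.1817, 0.2691]
tcp_rot: [[-0.966, 0.26, -0.0], [0.26, 0.966, 0.0], [0.0, 0.0, -1.0]]
force: [0.6, 0.0, 0.1]
opening: 0.0853
grip_force: 0.0
```

Call:
{"name": "servo_tool", "arguments": {
  "rows": [
    [-0.08,-0.9,-0.5,0,0,0],
    [-0.08,-0.9,-0.5,0,0,0],
    [-0.08,-0.9,-0.5,0,0,0],
    [-0.08,-0.9,-0.5,0,0,0],
    [-0.08,-0.88,-0.5,0,0,0]
  ]
}}

```text
t: 3.6
tool_pos: [0.457, -0.3159, 0.1934]
tcp_rot: [[-0.966, 0.26, -0.0], [0.26, 0.966, 0.0], [0.001, 0.0, -1.0]]
force: [0.0, 0.1, 0.8]
opening: 0.0855
grip_force: 0.0
```

Call:
{"name": "servo_tool", "arguments": {
  "rows": [
    [0,0,-0.95,0,0,0],
    [0,0,-0.9,0,0,0],
    [0,0,-0.5,0,0,0],
    [0,0,0,0,0,0]
  ]
}}

```text
t: 4.0
tool_pos: [0.4561, -0.3141, 0.1218]
tcp_rot: [[-0.966, 0.26, -0.004], [0.26, 0.966, 0.002], [0.004, 0.001, -1.0]]
force: [0.4, -0.7, 0.2]
opening: 0.0853
grip_force: 0.0
```

Run:
```python
from h import *
a=optics.read_camera("scene");b=optics.read_camera("top")
r=lambda im,x,y:cv2.resize(im[y:y+90,x:x+80],(400,450),interpolation=cv2.INTER_CUBIC)
cv2.imwrite("pics/g.png",np.hstack([r(a,165,225),r(b,415,190)])); p=get_state()["tool_pos"]
print(p,proj("scene",p),proj("top",p),onz("top",(456.1,243.9),.083))
```

```text
[ 0.45765326 -0.31518027  0.12434071] [201.87348788 267.38169103] [460.21541508 242.18489583] [ 0.45680385 -0.31595937  0.083     ]
```

View pics/g.png

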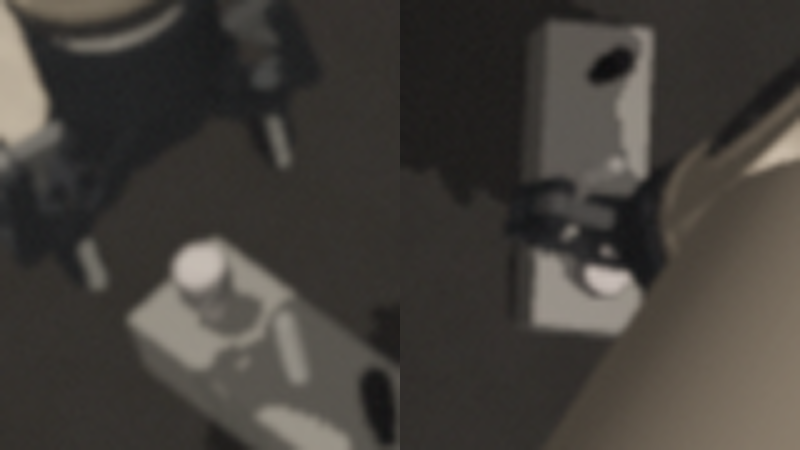

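The fingers straddle the knob (scene knob at about (205,278)) and the scriber is clear. I'll go down and grip.

Call:
{"name": "servo_tool", "arguments": {
  "rows": [
    [0,0,-0.7,0,0,0],
    [0,0,-0.7,0,0,0],
    [0,0,-0.4,0,0,0],
    [0,0,-0.2,0,0,0],
    [0,0,0,0,0,0]
  ]
}}

```text
t: 4.6
tool_pos: [0.4575, -0.3151, 0.064]
tcp_rot: [[-0.966, 0.26, -0.0], [0.26, 0.966, 0.0], [0.0, 0.0, -1.0]]
force: [-0.1, -0.2, 0.1]
opening: 0.0855
grip_force: 0.0
```

Call:
{"name": "servo_tool", "arguments": {
  "rows": [
    [0,0,0,0,0,0],
    [0,0,0,0,0,0],
    [0,0,0,0,0,0],
    [0,0,0,0,0,0],
    [0,0,0,0,0,0]
  ],
  "gripper": 1
}}

```text
t: 5.1
tool_pos: [0.4577, -0.3152, 0.0643]
tcp_rot: [[-0.966, 0.26, 0.001], [0.26, 0.966, -0.0], [-0.001, -0.0, -1.0]]
force: [-0.1, 0.4, 4.7]
opening: 0.0222
grip_force: 58.5
```

Call:
{"name": "servo_tool", "arguments": {
  "rows": [
    [0,0,0,0,0,0],
    [0,0,0,0,0,0],
    [0,0,0,0,0,0],
    [0,0,0,0,0,0],
    [0,0,0,0,0,0]
  ]
}}

```text
t: 5.6
tool_pos: [0.4577, -0.3153, 0.0642]
tcp_rot: [[-0.966, 0.26, 0.001], [0.26, 0.966, -0.0], [-0.001, 0.0, -1.0]]
force: [-0.2, 0.6, 5.6]
opening: 0.0222
grip_force: 58.6
```

Call:
{"name": "servo_tool", "arguments": {
  "rows": [
    [0,0,0.3,0,0,0],
    [0,0,0.7,0,0,0],
    [0,0,1,0,0,0],
    [0,0,1,0,0,0],
    [0,0,0.8,0,0,0]
  ]
}}

```text
t: 6.1
tool_pos: [0.4572, -0.3153, 0.1796]
tcp_rot: [[-0.966, 0.26, 0.0], [0.26, 0.966, -0.0], [-0.001, -0.0, -1.0]]
force: [0.7, 1.1, -1.3]
opening: 0.0219
grip_force: 58.9
```

Call:
{"name": "servo_tool", "arguments": {
  "rows": [
    [0.3,0.6,0,0,0,-1],
    [0.45,0.9,0,0,0,-1],
    [0.45,0.9,0,0,0,-1],
    [0.45,0.9,0,0,0,-1],
    [0.45,0.9,0,0,0,-1]
  ]
}}

```text
t: 6.6
tool_pos: [0.5204, -0.1879, 0.1781]
tcp_rot: [[-0.763, 0.647, -0.0], [0.647, 0.763, 0.0], [0.0, -0.0, -1.0]]
force: [0.0, 0.2, -1.3]
opening: 0.0225
grip_force: 59.0
```

Call:
{"name": "servo_tool", "arguments": {
  "rows": [
    [0.45,0.9,0,0,0,-1],
    [0.45,0.9,0,0,0,-1],
    [0.45,0.9,0,0,0,-1],
    [0.45,0.9,0,0,0,-1],
    [0.45,0.9,0,0,0,-1]
  ]
}}

```text
t: 7.1
tool_pos: [0.588, -0.0528, 0.178]
tcp_rot: [[-0.418, 0.908, -0.0], [0.908, 0.418, 0.0], [0.0, -0.0, -1.0]]
force: [0.6, -0.2, -1.5]
opening: 0.0223
grip_force: 59.0
```

Call:
{"name": "servo_tool", "arguments": {
  "rows": [
    [0.45,0.9,0,0,0,-1],
    [0.3,0.6,0,0,0,-1],
    [0,0.2,0,0,0,-0.8],
    [0,0,0,0,0,0],
    [0,0,0,0,0,0]
  ]
}}

```text
t: 7.6
tool_pos: [0.6099, -0.0036, 0.1779]
tcp_rot: [[-0.191, 0.982, -0.001], [0.982, 0.191, -0.001], [-0.0, -0.001, -1.0]]
force: [-0.1, -1.0, -0.5]
opening: 0.0224
grip_force: 59.0
```

Run:
```python
from h import *
a=optics.read_camera("scene");b=optics.read_camera("top"); cv2.imwrite("pics/s1.png",a)
s=get_state(); p=s["tool_pos"]; q=s["tcp_rot"]
r=lambda im,x,y:cv2.resize(im[y:y+80,x:x+80],(400,400),interpolation=cv2.INTER_CUBIC)
cv2.imwrite("pics/b1.png",np.hstack([r(a,290,165),r(b,300,150)]))
B=onz("top",(336.2,184.5),.053)
print(s["t"],p,np.array(q).round(3).tolist(),s["opening"],"bush",B,proj("scene",B),"seg", (B-p)[:2])
for dz in(0.019,-.009,-.046): print(dz,proj("scene",p+[0,0,dz]))
```

```text
7.7 [ 0.60996917 -0.00416332  0.17800339] [[-0.19, 0.982, -0.0], [0.982, 0.19, -0.0], [-0.0, -0.0, -1.0]] 0.021906493830644524 bush [ 0.61243541 -0.00223607  0.053     ] [333.36775679 224.75711147] seg [0.00246624 0.00192725]
0.019 [334.48869927 186.94026937]
-0.009 [334.00417948 194.90013811]
-0.046 [333.39198262 204.9575325 ]
```

View pics/b1.png

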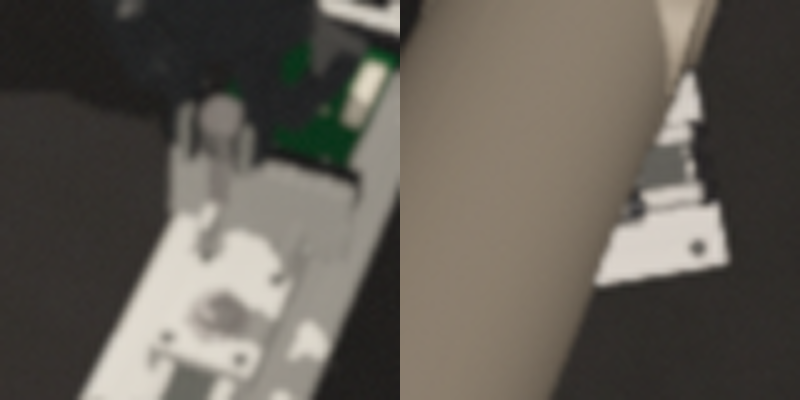

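The pin is held upright: its knob is at about (334,188) in the scene view and its tip at about (332.8,205.5), close to the predicted (333.4,205.0). I'll check the bush in the earlier unobstructed scene image.

Run:
```python
from h import *
a=cv2.imread("pics/scene0.png");b=cv2.imread("pics/top0.png")
r=lambda im,x,y:cv2.resize(im[y:y+24,x:x+24],(384,384),interpolation=cv2.INTER_CUBIC)
L=np.hstack([r(a,322,214),r(b,324,172)])
cv2.imwrite("pics/b2.png",L)
for B in((.6124,-.0022),(.611,-.0034),(.61,-.004)): 
    for n,o in(("scene",(322,214)),("top",(324,172))): print(B,n,((proj(n,(*B,.053))-o+.5)*16).round(0))
```

```text
(0.6124, -0.0022) scene [190. 180.]
(0.6124, -0.0022) top [203. 208.]
(0.611, -0.0034) scene [179. 181.]
(0.611, -0.0034) top [210. 216.]
(0.61, -0.004) scene [172. 181.]
(0.61, -0.004) top [213. 222.]
```

View pics/b2.png

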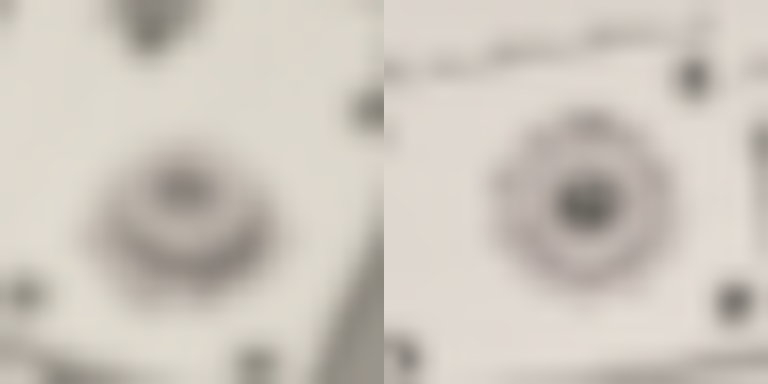

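Both views put the bore at about (0.613, -0.0025), which is a 3 mm / 1.5 mm correction. I'll shift over it and go down.

Call:
{"name": "servo_tool", "arguments": {
  "rows": [
    [0.1,0.05,-0.5,0,0,0],
    [0,0,-0.8,0,0,0],
    [0,0,-0.7,0,0,0],
    [0,0,-0.4,0,0,0],
    [0,0,0,0,0,0]
  ]
}}

```text
t: 8.2
tool_pos: [0.612, -0.0019, 0.1037]
tcp_rot: [[-0.189, 0.982, -0.004], [0.982, 0.189, -0.0], [0.0, -0.004, -1.0]]
force: [-0.4, -1.1, -0.2]
opening: 0.0219
grip_force: 59.0
```

Call:
{"name": "servo_tool", "arguments": {
  "rows": [
    [0,0,-0.1,0,0,0],
    [0,0,-0.1,0,0,0],
    [0,0,-0.1,0,0,0],
    [0,0,0,0,0,0]
  ]
}}

```text
t: 8.6
tool_pos: [0.6134, -0.0015, 0.0969]
tcp_rot: [[-0.19, 0.982, 0.0], [0.982, 0.19, 0.0], [0.0, 0.0, -1.0]]
force: [-0.4, -0.4, -1.6]
opening: 0.0223
grip_force: 59.0
```

Call:
{"name": "servo_tool", "arguments": {
  "rows": [
    [0,0,-0.08,0,0,0],
    [0,0,-0.08,0,0,0],
    [0,0,0,0,0,0]
  ]
}}

```text
t: 8.9
tool_pos: [0.6133, -0.0018, 0.0918]
tcp_rot: [[-0.19, 0.982, -0.0], [0.982, 0.19, -0.0], [-0.0, -0.0, -1.0]]
force: [0.7, -1.1, -0.1]
opening: 0.0222
grip_force: 59.0
```

Call:
{"name": "servo_tool", "arguments": {
  "rows": [
    [0,0,-0.08,0,0,0],
    [0,0,0,0,0,0]
  ]
}}

```text
t: 9.1
tool_pos: [0.6133, -0.0018, 0.0894]
tcp_rot: [[-0.19, 0.982, -0.0], [0.982, 0.19, -0.0], [-0.0, -0.0, -1.0]]
force: [1.2, -1.9, -0.7]
opening: 0.022
grip_force: 59.0
```

Call:
{"name": "servo_tool", "arguments": {
  "rows": [
    [0,0,-0.1,0,0,0],
    [0,0,-0.1,0,0,0],
    [0,0,-0.08,0,0,0],
    [0,0,0,0,0,0]
  ]
}}

```text
t: 9.5
tool_pos: [0.6132, -0.0017, 0.0808]
tcp_rot: [[-0.19, 0.982, -0.0], [0.982, 0.19, -0.0], [-0.0, -0.0, -1.0]]
force: [0.4, -2.0, -0.7]
opening: 0.0222
grip_force: 58.9
```

Call:
{"name": "servo_tool", "arguments": {
  "rows": [
    [0,0,-0.05,0,0,0],
    [0,0,0,0,0,0]
  ]
}}

```text
t: 9.7
tool_pos: [0.6133, -0.0016, 0.0796]
tcp_rot: [[-0.19, 0.982, -0.0], [0.982, 0.19, -0.0], [-0.0, -0.0, -1.0]]
force: [0.3, -1.9, -1.3]
opening: 0.0223
grip_force: 58.9
```

Call:
{"name": "servo_tool", "arguments": {
  "rows": [
    [0,0,-0.04,0,0,0],
    [0,0,0,0,0,0]
  ]
}}

```text
t: 9.9
tool_pos: [0.6134, -0.0015, 0.0784]
tcp_rot: [[-0.19, 0.982, 0.0], [0.982, 0.19, 0.0], [0.0, 0.0, -1.0]]
force: [0.9, -1.8, -1.1]
opening: 0.0221
grip_force: 58.9
```

Call:
{"name": "servo_tool", "arguments": {
  "rows": [
    [0,0,-0.04,0,0,0],
    [0,0,0,0,0,0]
  ]
}}

```text
t: 10.1
tool_pos: [0.6133, -0.0016, 0.0772]
tcp_rot: [[-0.19, 0.982, -0.0], [0.982, 0.19, -0.0], [0.0, -0.0, -1.0]]
force: [-0.0, -2.5, -1.1]
opening: 0.0222
grip_force: 58.9
```

Call:
{"name": "servo_tool", "arguments": {
  "rows": [
    [0,0,0,0,0,0],
    [0,0,0,0,0,0],
    [0,0,0.1,0,0,0],
    [0,0,0.1,0,0,0],
    [0,0,0,0,0,0]
  ],
  "gripper": 0
}}

```text
t: 10.6
tool_pos: [0.6137, -0.0015, 0.0839]
tcp_rot: [[-0.19, 0.982, 0.001], [0.982, 0.19, 0.0], [0.0, 0.001, -1.0]]
force: [-0.6, -0.3, -0.2]
opening: 0.0425
grip_force: 0.0
```

Call:
{"name": "servo_tool", "arguments": {
  "rows": [
    [0,0,0,0,0,0],
    [0,0,0,0,0,0],
    [0,0,0,0,0,0],
    [0,0,0,0,0,0],
    [0,0,0,0,0,0]
  ],
  "gripper": 1
}}

```text
t: 11.1
tool_pos: [0.6136, -0.0016, 0.0836]
tcp_rot: [[-0.19, 0.982, 0.0], [0.982, 0.19, 0.0], [0.0, 0.0, -1.0]]
force: [-0.4, -0.3, 5.0]
opening: 0.0222
grip_force: 58.6
```

Call:
{"name": "servo_tool", "arguments": {
  "rows": [
    [0,0,0.01,0,0,0],
    [0,0,0,0,0,0]
  ]
}}

```text
t: 11.3
tool_pos: [0.6135, -0.0015, 0.0836]
tcp_rot: [[-0.19, 0.982, 0.0], [0.982, 0.19, -0.0], [-0.0, 0.0, -1.0]]
force: [-0.1, 1.1, 3.7]
opening: 0.0222
grip_force: 58.7
```

Run:
```python
from h import *
B=np.array([.6130,-.0023]); d=np.array([-.1908,.9816])
b=cv2.imread("pics/top0.png"); hsv=cv2.cvtColor(b,40); m=cv2.inRange(hsv,(50,80,40),(90,255,255)); m[:, :255]=0; m[:,320:]=0; m[:150]=0; m[220:]=0
for n,im in(("top",b),):
    m=cv2.morphologyEx(m,cv2.MORPH_CLOSE,np.ones((5,5)))
    c=max(cv2.findContours(m,0,2)[0],key=cv2.contourArea)
    print(cv2.boundingRect(c),cv2.minAreaRect(c))
    P=np.array([onz(n,q[0],.083)[:2] for q in c])-B; s=P@d; print("along rail",s.min(),np.percentile(s,[5,10,90]),s.max())
g=cv2.cvtColor(b,6)
for s in np.arange(.05,.12,.003):
    q=proj("top",(*(B+d*s),.094)).round().astype(int); q2=proj("top",(*(B+d*s),.083)).round().astype(int); print(round(s,3),g[q[1],q[0]],b[q2[1],q2[0]],end=" ")
s=get_state();print(s["force"],s["tool_pos"])
```

```text
(268, 173, 36, 34) ((285.51348876953125, 189.08106994628906), (29.263019561767578, 32.87979507446289), 80.53767395019531)
along rail 0.09286474640927123 [0.09471074 0.09512519 0.17827375] 0.1801574680648928
0.05 216 [206 214 222] 0.053 216 [206 214 222] 0.056 214 [205 213 221] 0.059 213 [193 200 207] 0.062 217 [207 214 220] 0.065 214 [204 212 220] 0.068 195 [174 182 189] 0.071 139 [103 108 113] 0.074 54 [53 53 56] 0.077 46 [44 43 47] 0.08 57 [52 52 55] 0.083 158 [81 85 89] 0.086 181 [110 116 121] 0.089 117 [109 118 119] 0.092 97 [67 92 62] 0.095 70 [52 88 33] 0.098 64 [49 88 27] 0.101 64 [48 87 27] 0.104 65 [48 86 25] 0.107 63 [49 87 27] 0.11 63 [50 88 28] 0.113 64 [49 87 26] 0.116 64 [49 87 27] 0.119 65 [53 90 36] [-0.14454954  1.12934437  3.69376724] [ 0.61347674 -0.00151874  0.08363305]
```

The board's edge is about 24 mm beyond the upright's face. The groove should take about 6 mm of it, so I expect the hole after about 30 mm of travel. I'll slide with light contact and slow down near there.

Call:
{"name": "servo_tool", "arguments": {
  "rows": [
    [-0.006,0.033,0,0,0,0],
    [-0.013,0.065,0,0,0,0],
    [-0.013,0.065,0,0,0,0],
    [-0.013,0.065,0,0,0,0],
    [-0.013,0.065,0,0,0,0]
  ]
}}

```text
t: 11.8
tool_pos: [0.6117, 0.007, 0.0836]
tcp_rot: [[-0.19, 0.982, 0.0], [0.982, 0.19, -0.001], [-0.001, 0.0, -1.0]]
force: [1.7, -3.2, 1.5]
opening: 0.0218
grip_force: 58.6
```

Call:
{"name": "servo_tool", "arguments": {
  "rows": [
    [-0.013,0.065,0,0,0,0],
    [-0.013,0.065,0,0,0,0],
    [-0.013,0.065,0,0,0,0],
    [-0.006,0.033,0,0,0,0]
  ]
}}

```text
t: 12.2
tool_pos: [0.61, 0.0148, 0.0833]
tcp_rot: [[-0.19, 0.982, -0.001], [0.982, 0.19, 0.0], [0.001, -0.001, -1.0]]
force: [0.6, -1.0, -0.5]
opening: 0.0219
grip_force: 58.7
```

Call:
{"name": "servo_tool", "arguments": {
  "rows": [
    [0,0,-0.02,0,0,0],
    [0,0,0,0,0,0]
  ]
}}

```text
t: 12.4
tool_pos: [0.6099, 0.0146, 0.0827]
tcp_rot: [[-0.19, 0.982, -0.001], [0.982, 0.19, 0.001], [0.001, -0.001, -1.0]]
force: [0.1, -0.7, -1.8]
opening: 0.0218
grip_force: 58.7
```

Call:
{"name": "servo_tool", "arguments": {
  "rows": [
    [0,0,-0.02,0,0,0],
    [0,0,0,0,0,0]
  ]
}}

```text
t: 12.6
tool_pos: [0.61, 0.0145, 0.0822]
tcp_rot: [[-0.19, 0.982, -0.001], [0.982, 0.19, 0.001], [0.001, -0.001, -1.0]]
force: [0.6, -0.4, -0.4]
opening: 0.022
grip_force: 58.7
```

Call:
{"name": "servo_tool", "arguments": {
  "rows": [
    [0,0,-0.02,0,0,0],
    [0,0,0,0,0,0]
  ]
}}

```text
t: 12.8
tool_pos: [0.61, 0.0144, 0.0816]
tcp_rot: [[-0.19, 0.982, -0.001], [0.982, 0.19, 0.0], [0.0, -0.001, -1.0]]
force: [1.5, -0.5, -1.0]
opening: 0.0222
grip_force: 58.7
```

Call:
{"name": "servo_tool", "arguments": {
  "rows": [
    [0,0,-0.02,0,0,0],
    [0,0,0,0,0,0]
  ]
}}

```text
t: 13.0
tool_pos: [0.6101, 0.0142, 0.0811]
tcp_rot: [[-0.19, 0.982, -0.0], [0.982, 0.19, 0.0], [0.0, -0.0, -1.0]]
force: [-0.6, 0.5, -0.1]
opening: 0.022
grip_force: 58.7
```

Call:
{"name": "servo_tool", "arguments": {
  "rows": [
    [0,0,-0.02,0,0,0],
    [0,0,0,0,0,0]
  ]
}}

```text
t: 13.2
tool_pos: [0.6102, 0.0141, 0.0805]
tcp_rot: [[-0.19, 0.982, -0.0], [0.982, 0.19, 0.0], [0.0, -0.0, -1.0]]
force: [-0.4, -0.3, 0.1]
opening: 0.0214
grip_force: 58.7
```

Run:
```python
from h import *
a=optics.read_camera("scene"); s=get_state(); p=s["tool_pos"]
x,y=285,165
im=cv2.resize(a[y:y+75,x:x+100],(800,600),interpolation=cv2.INTER_CUBIC); cv2.imwrite("pics/c1.png",im)
B=p[:2]
for z in(.041,.053,.067,.095): print(z,((proj("scene",(*B,z))-[x,y]+.5)*8).round())
```

```text
0.041 [409. 470.]
0.053 [411. 447.]
0.067 [413. 420.]
0.095 [416. 364.]
```

View pics/c1.png

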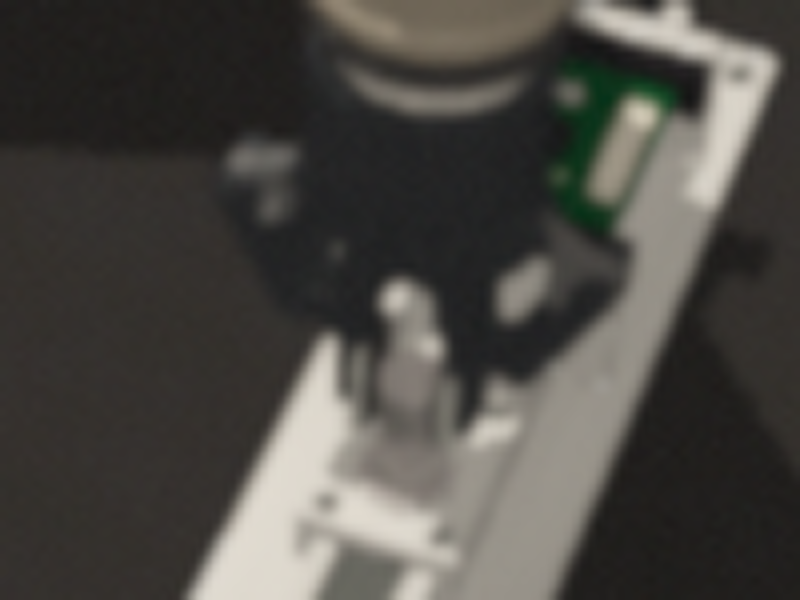

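The pin stands in the bush, gripped, with its knob at about (411,370) in the crop. There's no reaction after lowering 3 mm, so I'll keep lowering gently and watch the force.

Call:
{"name": "servo_tool", "arguments": {
  "rows": [
    [0,0,-0.02,0,0,0],
    [0,0,-0.02,0,0,0],
    [0,0,0,0,0,0]
  ]
}}

```text
t: 13.55
tool_pos: [0.6102, 0.0141, 0.0793]
tcp_rot: [[-0.19, 0.982, -0.0], [0.982, 0.19, 0.0], [0.0, -0.0, -1.0]]
force: [-0.1, -0.8, -0.4]
opening: 0.0218
grip_force: 58.7
```

Call:
{"name": "servo_tool", "arguments": {
  "rows": [
    [0,0,-0.02,0,0,0],
    [0,0,0,0,0,0]
  ]
}}

```text
t: 13.75
tool_pos: [0.6102, 0.014, 0.0787]
tcp_rot: [[-0.19, 0.982, -0.0], [0.982, 0.19, -0.0], [0.0, -0.0, -1.0]]
force: [0.2, -0.2, -0.1]
opening: 0.0221
grip_force: 58.7
```

Call:
{"name": "servo_tool", "arguments": {
  "rows": [
    [0,0,-0.03,0,0,0],
    [0,0,-0.03,0,0,0],
    [0,0,0,0,0,0]
  ]
}}

```text
t: 14.05
tool_pos: [0.6102, 0.0141, 0.0768]
tcp_rot: [[-0.19, 0.982, -0.0], [0.982, 0.19, -0.0], [0.0, -0.0, -1.0]]
force: [-0.3, -0.2, 0.2]
opening: 0.022
grip_force: 58.7
```

Call:
{"name": "servo_tool", "arguments": {
  "rows": [
    [0,0,-0.03,0,0,0],
    [0,0,0,0,0,0]
  ]
}}

```text
t: 14.25
tool_pos: [0.6102, 0.0141, 0.076]
tcp_rot: [[-0.19, 0.982, -0.0], [0.982, 0.19, -0.0], [-0.0, -0.0, -1.0]]
force: [0.3, -1.2, -0.1]
opening: 0.0217
grip_force: 58.7
```

Call:
{"name": "servo_tool", "arguments": {
  "rows": [
    [0,0,-0.02,0,0,0],
    [0,0,0,0,0,0]
  ]
}}

```text
t: 14.45
tool_pos: [0.6102, 0.0141, 0.0754]
tcp_rot: [[-0.19, 0.982, -0.0], [0.982, 0.19, -0.0], [0.0, -0.0, -1.0]]
force: [-0.3, -0.3, -0.8]
opening: 0.0219
grip_force: 58.7
```

Call:
{"name": "servo_tool", "arguments": {
  "rows": [
    [0,0,-0.02,0,0,0],
    [0,0,0,0,0,0]
  ]
}}

```text
t: 14.65
tool_pos: [0.6102, 0.0141, 0.0748]
tcp_rot: [[-0.19, 0.982, -0.0], [0.982, 0.19, 0.0], [0.0, -0.0, -1.0]]
force: [0.7, -0.0, -0.6]
opening: 0.0221
grip_force: 58.7
```

Call:
{"name": "servo_tool", "arguments": {
  "rows": [
    [0,0,-0.04,0,0,0],
    [0,0,-0.04,0,0,0],
    [0,0,0,0,0,0]
  ]
}}

```text
t: 14.95
tool_pos: [0.6101, 0.0141, 0.0723]
tcp_rot: [[-0.19, 0.982, -0.0], [0.982, 0.19, 0.0], [0.0, -0.0, -1.0]]
force: [0.0, -0.5, -0.3]
opening: 0.0222
grip_force: 58.7
```

Call:
{"name": "servo_tool", "arguments": {
  "rows": [
    [0,0,-0.03,0,0,0],
    [0,0,0,0,0,0]
  ]
}}

```text
t: 15.15
tool_pos: [0.6102, 0.0141, 0.0715]
tcp_rot: [[-0.19, 0.982, -0.0], [0.982, 0.19, 0.0], [0.0, -0.0, -1.0]]
force: [-0.4, -0.2, -0.3]
opening: 0.0218
grip_force: 58.7
```

Call:
{"name": "servo_tool", "arguments": {
  "rows": [
    [0,0,-0.02,0,0,0],
    [0,0,0,0,0,0]
  ]
}}

```text
t: 15.35
tool_pos: [0.6102, 0.0141, 0.0709]
tcp_rot: [[-0.19, 0.982, -0.0], [0.982, 0.19, 0.0], [0.0, -0.0, -1.0]]
force: [0.0, 0.5, -0.8]
opening: 0.0222
grip_force: 58.7
```

The pin is going into the hole with no reaction. The home stop should come at about TCP z 0.0695.

Call:
{"name": "servo_tool", "arguments": {
  "rows": [
    [0,0,-0.02,0,0,0],
    [0,0,-0.02,0,0,0],
    [0,0,0,0,0,0]
  ]
}}

```text
t: 15.65
tool_pos: [0.6103, 0.0141, 0.0698]
tcp_rot: [[-0.19, 0.982, 0.0], [0.982, 0.19, 0.0], [0.0, 0.0, -1.0]]
force: [-0.1, 0.1, -0.7]
opening: 0.0221
grip_force: 58.8
```

Call:
{"name": "servo_tool", "arguments": {
  "rows": [
    [0,0,-0.02,0,0,0],
    [0,0,0,0,0,0]
  ]
}}

```text
t: 15.85
tool_pos: [0.6104, 0.014, 0.0697]
tcp_rot: [[-0.19, 0.982, 0.0], [0.982, 0.19, 0.0], [0.0, 0.0, -1.0]]
force: [-0.8, 0.1, 5.1]
opening: 0.0218
grip_force: 59.3
```

Firm contact came exactly 14 mm below the strip level, so the knob is on the bush. I'll give it a light extra press, let go and retreat upwards.

Call:
{"name": "servo_tool", "arguments": {
  "rows": [
    [0,0,-0.02,0,0,0],
    [0,0,0,0,0,0]
  ]
}}

```text
t: 16.05
tool_pos: [0.6105, 0.014, 0.0696]
tcp_rot: [[-0.19, 0.982, 0.0], [0.982, 0.19, 0.001], [0.001, 0.0, -1.0]]
force: [-3.5, -0.0, 10.0]
opening: 0.0218
grip_force: 59.9
```

Call:
{"name": "servo_tool", "arguments": {
  "rows": [
    [0,0,0,0,0,0],
    [0,0,0,0,0,0],
    [0,0,0,0,0,0],
    [0,0,0,0,0,0]
  ],
  "gripper": 0
}}

```text
t: 16.45
tool_pos: [0.6102, 0.0141, 0.0684]
tcp_rot: [[-0.19, 0.982, -0.0], [0.982, 0.19, -0.0], [-0.0, -0.0, -1.0]]
force: [-0.3, -0.1, -0.3]
opening: 0.0426
grip_force: 0.0
```

Call:
{"name": "servo_tool", "arguments": {
  "rows": [
    [0,0,0.2,0,0,0],
    [0,0,0.6,0,0,0],
    [0,0,1,0,0,0],
    [0,0,1,0,0,0],
    [0,0,1,0,0,0]
  ]
}}

```text
t: 16.95
tool_pos: [0.6104, 0.0137, 0.1852]
tcp_rot: [[-0.189, 0.982, 0.001], [0.982, 0.189, 0.0], [-0.0, 0.001, -1.0]]
force: [-0.0, 1.6, -0.8]
opening: 0.0423
grip_force: 0.0
```

Call:
{"name": "servo_tool", "arguments": {
  "rows": [
    [-0.4,-0.8,0.3,0,0,0],
    [-0.5,-0.9,0,0,0,0],
    [-0.5,-0.9,0,0,0,0],
    [-0.5,-0.9,0,0,0,0],
    [-0.5,-0.9,0,0,0,0]
  ]
}}

```text
t: 17.45
tool_pos: [0.5371, -0.1197, 0.1926]
tcp_rot: [[-0.189, 0.982, 0.001], [0.982, 0.189, 0.0], [0.0, 0.001, -1.0]]
force: [0.1, -0.3, -0.1]
opening: 0.0425
grip_force: 0.0
```

Call:
{"name": "servo_tool", "arguments": {
  "rows": [
    [0,-0.9,0,0,0,0],
    [0,-0.9,0,0,0,0],
    [0,-0.9,0,0,0,0],
    [0,-0.9,0,0,0,0],
    [0,0,0,0,0,0]
  ]
}}

```text
t: 17.95
tool_pos: [0.5366, -0.2313, 0.1931]
tcp_rot: [[-0.183, 0.983, 0.001], [0.983, 0.183, -0.003], [-0.003, 0.001, -1.0]]
force: [-0.4, -0.6, 0.1]
opening: 0.0423
grip_force: 0.0
```

Run:
```python
from h import *
a=optics.read_camera("scene");b=optics.read_camera("top"); print(get_state()["force"])
r=lambda im,x,y:cv2.resize(im[y:y+80,x:x+80],(400,400),interpolation=cv2.INTER_CUBIC)
cv2.imwrite("pics/e.png",np.hstack([r(a,295,165),r(b,275,150)]))
for n,o in(("scene",(295,165)),("top",(275,150))):
  for z in(.081,.095): print(n,z,((proj(n,(.6102,.0141,z))-o)*5).round())
```

```text
[ 0.50681192  0.78708028 -0.33243729]
scene 0.081 [207. 243.]
scene 0.095 [208. 225.]
top 0.081 [276. 165.]
top 0.095 [276. 159.]
```

View pics/e.png

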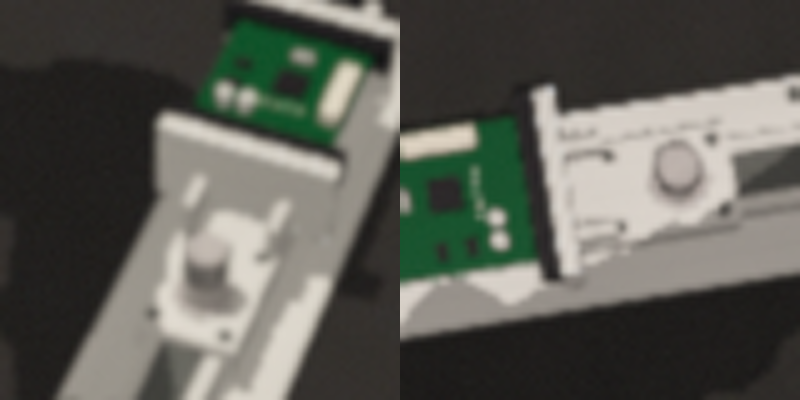

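The knob's top is at crop pixel (208,245) in the scene view. That matches the home height of 0.081 m, predicted at (207,243). The board's edge sits inside the black groove, and the gripper is clear.

```bash
python3 -c "
from cell import ticket
print(ticket.sign_off())"
```

```text
the job is handed in; nothing more can be done
None
```

The jaw is closed on the board and locked: the pin dropped into the hidden hole after about 16 mm of travel, its knob sits on the bush, and the job was handed in at about 18 s.

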